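# Free the safety hook and open the dry cabinet

### The arm

A 6-joint arm with a two-finger parallel gripper is mounted at the origin on a cart in front of the work surface, level with it; the furniture and walls round the work are solid. World frame = base frame: x ahead of the robot, y to its left, z up, the work surface at z = 0. Lengths are in m, angles in degrees, forces in N, time in s.
With the tool pointing down it reaches from about 0.4 to 0.825 m from the base axis. Payload 7 kg.
Tool frame: the origin (TCP) lies midway between the tips of the shut fingers; the grasp point (between the pads) lies 19 mm behind it; z points along the fingers, y is the line along which they close (so a half turn about z gives the same grasp; the last joint's range is limited). The gripper opens to 88 mm and grips with 3 to 60 N. Pads are 19 mm wide; open, the fingers measure 130 mm over their backs; the gripper's body (78 mm by 193 mm) begins 47 mm behind the grasp point.
Start: joints at [-54.483, 20.546, 0.682, 0, -70.136, -16.507], TCP at [0.22, -0.638, 0.227] pointing down, gripper open.
Joint ranges: [-176.03, 176.03], [-82.01, 121.73], [-58.28, 71.71], [-173.87, 95.51], [-174.79, -0.11], [-173.66, 173.66]. Speed limits (degrees/s): [136.94, 136.94, 172.46, 180, 180, 180].

### API

Orientations are given as a 3x3 rotation matrix whose columns are the frame's x, y, z axes.
In Python, from rig import robot gives the robot as it stands. Calls block until the motion is done:
- robot.goto(position, orientation): joint-space move of the TCP to a pose.
- robot.servo_line(position, ori=None, speed=0.15): straight line of the TCP; ori=None keeps the orientation; speed is the mean speed in m/s.
- robot.movej(angles): joint-space move.
- robot.move_gripper(opening): opening from 0.0 (shut) to 1.0 (fully open); the grip force is fixed at half the most; returns when the fingers have stopped.
- robot.dwell(seconds).
- robot.ik(position, orientation): joint angles nearest the present ones, or None.
- robot.grab_frame(name): name is "scene" or "top" or "wrist"; returns (picture, depth): 384x512x3 uint8, red, green, blue; 384x512 float32, m along the optical axis (not along the pixel's ray), 0 where there is no reading.
- robot.camera_info(name): a dict with "vfov" (degrees; the focal length in pixels is half the picture's height over the tangent of half this angle, whatever the lens; pixels are square), "cx", "cy" (the principal point, pixels), "view" (4x4, takes a point from world to camera coordinates); the wrist camera has in their place "T_tool_cam" (4x4, takes a point from camera to tool coordinates, whose origin is the TCP and whose axes are the flange's). Camera axes: x right, y down, z forward; pixel columns grow to the right and rows downward; lengths in m; the calibration is good to about 2 mm. The wrist camera is an equidistant fisheye: a pixel r from the principal point sees the ray r / f radians off the axis. A picture is of the moment at which its call begins: read the wrist's pose just before it. camera_info takes no time and is no camera call.
A pose or a line that the arm cannot do raises robot.Unreachable and nothing moves.
- robot.job_done(): hands the job in; it is judged then, once.
Readings, each from a call of its own:
- robot.read_t(): time.
- robot.read_qpos(): joint angles.
- robot.read_qvel(): joint speeds.
- robot.read_effort(): joint torques, N m.
- robot.read_position(): TCP position.
- robot.read_tcp_rot(): TCP orientation.
- robot.read_force(): force on the tool from outside, world axes, zero at the start.
- robot.read_ft_torque(): the same for the moment, N m.
- robot.read_grip_width(): opening from 0.0 (shut) to 1.0 (fully open).
- robot.read_finger_force(): force on a finger pad.
Only numpy, scipy, OpenCV 4.12 (cv2) and the standard library are available. Lean on these libraries where they do the work, as an engineer would, in place of code of your own. Each camera call takes 0.05 s, during which the arm holds its last target. There are 200 camera calls.

### The job

Open the small dry-storage cabinet so that it can be loaded: draw its door out until the safety hook catches, reach down through the gap behind the door's top edge, press the sprung hook down, and with it held down draw the door off the catch; then swing the door wide open, about square to the cabinet. Do not force the hook or its catch, and leave the carton on the cabinet and the other things on the bench as they stand.

Things in the scene. Friction and masses are not known exactly. Their poses are not given: they have to be found in the camera images.
- dry_cabinet: Bench-top dry cabinet, 300 wide (its y) x 200 deep (its x) x 200 high: painted base on feet, painted roof with an aluminium front trim, clear panes. Origin: centre of its underside; its front faces its own -x, z up. The front edge of the roof is at its x = -0.100 m. Fixed to the bench.
- door (a joint): Door's opening angle, rad: 0 shut, 1.9 at its stop; starts at 0 to 0.05. Upright hinge at the left end (cabinet's +y): it swings out to the cabinet's -x, then left, and stays where left (hinge friction about 0.25 N m). The safety hook stops it at about 0.14, leaving a gap 36 mm wide at the hook between door and roof edge; with the hook kept down the barb is past the catch at 0.20.
- hinge_top (a point): Point on the hinge axis at the door's top edge, midway in its thickness (the door's back is 7 mm behind it). Axes turn with the door: -y runs along the door to its free edge, +x out of its back. Door: 300 wide, 168 high, 14 thick, top edge 198 mm above the bench.
- door_pull (a point): Middle of the handle on the door's front: level round steel bar, 10 mm thick, 80 mm long along the door, its middle 145 mm from the hinge, its axis 45 mm in front of the door's face and 13 mm below the door's top edge. Axes as the door's.
- latch_plate: Slotted steel plate 44 x 44 mm on the door's back, 247 mm from the hinge; it carries the sprung white hook, an arm reaching back (+x) with an upturned barb at its end. Axes as the door's; origin midway in the door's thickness at the drawn height of the hook's pad. The hook is screwed in the slots up to 6.5 mm higher or lower than drawn: feel for its true height.
- strike_plate: Steel angle under the roof behind its front trim; its hanging leg, 46 mm wide and 3 mm thick, is what the barb catches. Origin: middle of the leg's front face at its lower edge, 178 mm above the bench. Over 20 N between barb and leg damages it.
- moisture_tin: Small metal tin, 57 x 56 x 33 mm, on the bench right of the cabinet. Leave alone.
- hook_pad (a point): Drawn place of the top of the rounded rib on the hook's pad, 26 mm wide: 20 mm below the door's top edge, 22 mm behind its back. The hook tips down about a pivot 23 mm nearer the door. At the rib 3.5 N starts it; the barb clears after 1 to 6.5 mm, as set (4 to 8 N); hard stop after 7.5 mm (9 N). Over 25 N breaks it. The point moves with the door, not with the hook.
- membrane_box: Small upright carton, 57 x 66 x 84 mm, on the left part of the cabinet's roof. Leave alone. Origin: centre of its underside.
- brass_weight: Brass weight, 29 mm thick, 50 mm high, on the bench at the right. Leave alone.

How it is judged:
By the outcome, as a careful person would: the job done as asked, in the order asked, and still so for the second after the job is handed in, with the robot touching nothing.
It also fails if it takes over 53 s, if anything falls off the work surface, if the arm or the gripper's body presses on something with over 40 N, if the wrist force passes 120 N, or if a joint passes its speed limit or range.

## Working session

There is one attempt and no reset: what is moved stays moved. The work goes in short steps, each a Python script; the robot and the scene stay as the last script left them, time stands still between calls to the robot, and variables do not carry over. Pictures are saved under pics/ and viewed, at most 10 in all, crops included, and the job is handed in when it is done.

```bash
ls; mkdir -p pics; python3 - <<'E'
from rig import robot
import numpy as np, cv2
print(robot.read_t())
for n in ("scene","top"):
    p,d=robot.grab_frame(n); cv2.imwrite(f"pics/{n}.png",cv2.cvtColor(p,cv2.COLOR_RGB2BGR)); np.savez(f"pics/{n}.npz",p=p,d=d); print(robot.camera_info(n))
print(robot.camera_info("wrist"))
a=cv2.imread("pics/scene.png");b=cv2.imread("pics/top.png")
E
```

```text
pics
0.0
{'vfov': 51.75076527257258, 'cx': 255.16110767731087, 'cy': 192.1211007370539, 'view': array([[-0.70480253, -0.70937811, -0.00600711,  0.45565405],
       [-0.51383193,  0.51631935, -0.68512122,  0.39915718],
       [ 0.48911158, -0.47978852, -0.7284043 ,  0.69661575],
       [ 0.        ,  0.        ,  0.        ,  1.        ]])}
{'vfov': 55.04555290892228, 'cx': 248.4862730575646, 'cy': 194.5117237541303, 'view': array([[-0.0258839 , -0.99955177, -0.01504285,  0.0453284 ],
       [-0.98329523,  0.02816922, -0.17982488,  0.64792776],
       [ 0.18016802,  0.010137  , -0.98358361,  0.98958094],
       [ 0.        ,  0.        ,  0.        ,  1.        ]])}
{'vfov': 65.70646984690485, 'cx': 257.1609031148683, 'cy': 194.54713095136026, 'T_tool_cam': array([[-9.78869720e-04, -9.67275562e-01, -2.53726286e-01,
         6.70771793e-02],
       [ 9.99999514e-01, -9.76498650e-04, -1.35287377e-04,
         1.00205392e-03],
       [-1.16903202e-04, -2.53726295e-01,  9.67276048e-01,
        -1.57541201e-01],
       [ 0.00000000e+00,  0.00000000e+00,  0.00000000e+00,
         1.00000000e+00]])}
```

View pics/scene.png

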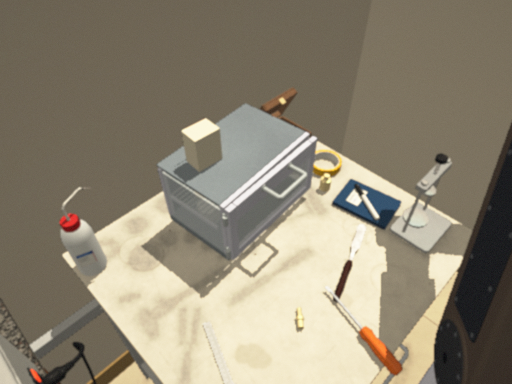

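View pics/top.png

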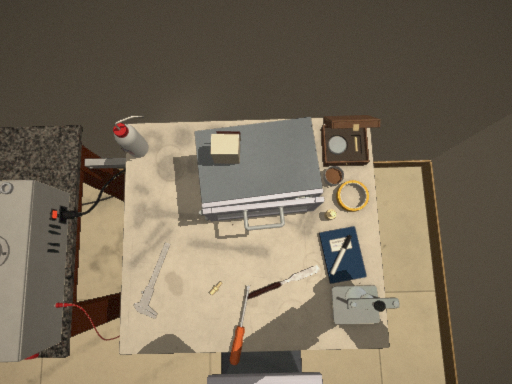

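The scene picture shows the cabinet with its carton at (200,145) and handle at (290,180). In the top picture the front trim runs (203,208)-(320,197), the handle is at (265,220), the carton is at (225,145) and the brass weight is at (332,214).

```bash
cat > h.py <<'E'
import numpy as np, cv2
from rig import robot
def cloud(n,d):
    i=robot.camera_info(n); f=192/np.tan(np.radians(i['vfov']/2)); v,u=np.mgrid[:384,:512]
    P=np.stack([(u-i['cx'])/f*d,(v-i['cy'])/f*d,d],-1); V=i['view']
    return (P-V[:3,3])@V[:3,:3]
def proj(n,X):
    i=robot.camera_info(n); f=192/np.tan(np.radians(i['vfov']/2)); c=i['view']@np.r_[X,1]
    return c[:2]/c[2]*f+[i['cx'],i['cy']]
E
python3 - <<'E'
from h import *
np.set_printoptions(precision=4,suppress=True)
D=np.load('pics/top.npz'); W=cloud('top',D['d'])
W[D['d']==0]=np.nan
for (u,v) in [(150,230),(260,160),(300,130),(215,140),(265,190),(265,200),(265,206)]: print((u,v),W[v,u])
z=W[...,2]; 
m=(abs(z-np.nanmedian(z[150:185,250:300]))<.012)
m[:, :190]=0; m[:,330:]=0
n,l,s,c=cv2.connectedComponentsWithStats(m.astype(np.uint8)); k=1+np.argmax(s[1:,4]); print(s[k])
p=W[l==k][:,:2].astype(np.float32); r=cv2.minAreaRect(p); print(r); print(cv2.boxPoints(r), np.nanmedian(W[l==k][:,2]))
# handle column-wise
for v in range(196,236,1): print(v,[f"{z[v,u]:.3f}" for u in (215,230,246,255,265,275,283,300,315)], W[v,265][:2])
for n,c in (('top',(190,110,330,240)),('scene',(150,95,330,260))):
    a=cv2.imread(f'pics/{n}.png')[c[1]:c[3],c[0]:c[2]]; cv2.imwrite(f'pics/{n}c.png',cv2.resize(a,None,fx=4 if n=='scene' else 5,fy=4 if n=='scene' else 4.5,interpolation=cv2.INTER_CUBIC)[:600,:800])
E
```

```text
(150, 230) [0.561  0.3233 0.0002]
(260, 160) [ 0.7102 -0.0049  0.1989]
(300, 130) [ 0.7849 -0.1083  0.2015]
(215, 140) [0.7367 0.0987 0.2843]
(265, 190) [ 0.6335 -0.0148  0.1987]
(265, 200) [ 0.6094 -0.0141  0.1934]
(265, 206) [ 0.5939 -0.0135  0.1971]
[ 194  117  130  113 9342]
((0.6742147207260132, -0.0013982206583023071), (0.2695666551589966, 0.30084365606307983), 5.54775333404541)
[[ 0.5255  0.1353]
 [ 0.5546 -0.1641]
 [ 0.8229 -0.1381]
 [ 0.7938  0.1613]] 0.19942665509677537
196 ['0.199', '0.202', '0.201', '0.200', '0.200', '0.202', '0.201', '0.168', '0.152'] [ 0.6183 -0.0142]
197 ['0.198', '0.204', '0.198', '0.199', '0.202', '0.199', '0.198', '0.169', '0.197'] [ 0.6154 -0.0141]
198 ['0.201', '0.200', '0.196', '0.202', '0.200', '0.200', '0.189', '0.194', '0.196'] [ 0.6132 -0.014 ]
199 ['0.201', '0.201', '0.200', '0.201', '0.199', '0.191', '0.035', '0.199', '0.197'] [ 0.611 -0.014]
200 ['0.198', '0.199', '0.202', '0.203', '0.193', '0.036', '0.196', '0.198', '0.195'] [ 0.6094 -0.0141]
201 ['0.198', '0.199', '0.199', '0.199', '0.035', '0.194', '0.199', '0.200', '0.197'] [ 0.6328 -0
[... 2946 characters left out ...]
', '0.001', '-0.001'] [ 0.5545 -0.0178]
230 ['-0.001', '-0.002', '-0.002', '-0.000', '-0.001', '-0.000', '-0.001', '-0.000', '-0.001'] [ 0.5519 -0.0178]
231 ['0.002', '-0.001', '-0.002', '0.000', '-0.001', '-0.001', '-0.000', '-0.001', '0.002'] [ 0.5489 -0.0177]
232 ['0.001', '0.003', '0.002', '-0.000', '-0.001', '-0.001', '-0.000', '0.001', '-0.001'] [ 0.5459 -0.0176]
233 ['0.004', '0.000', '-0.003', '-0.002', '-0.003', '0.003', '0.001', '-0.002', '-0.001'] [ 0.5431 -0.0175]
234 ['-0.003', '0.001', '0.001', '-0.003', '0.002', '-0.003', '-0.002', '-0.003', '-0.001'] [ 0.5399 -0.0173]
235 ['0.000', '0.002', '-0.002', '0.003', '-0.000', '-0.001', '-0.002', '-0.004', '-0.003'] [ 0.5371 -0.0173]
```

View pics/topc.png

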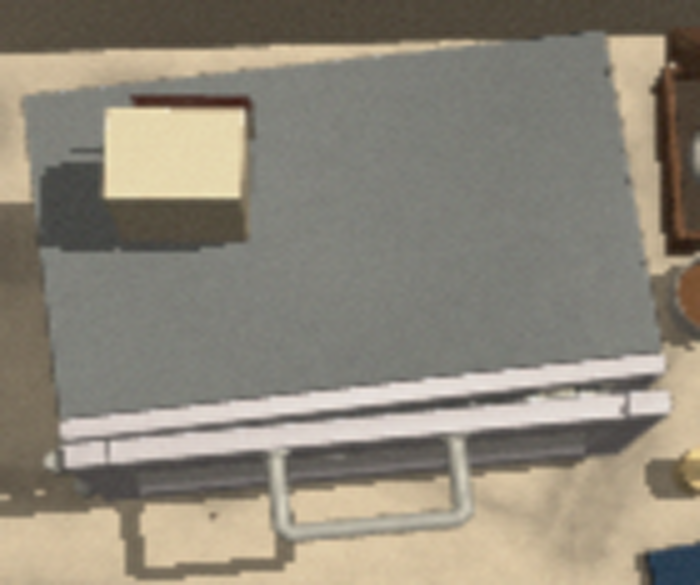

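View pics/scenec.png

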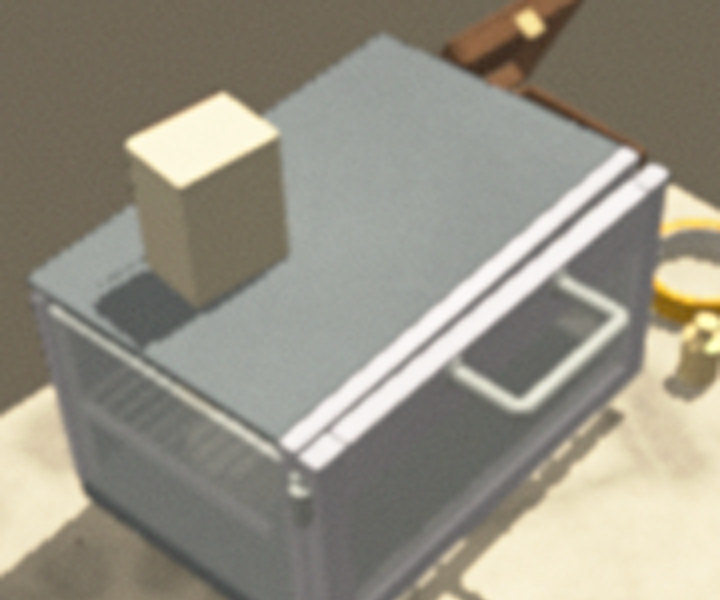

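The crop shows the trim's front edge from (62,437) to (663,370), the door's top strip from (60,456) to (670,403), and the bar along (285,530)-(465,515). Next I'll fit these precisely.

```bash
cat >> h.py <<'E'
def ray(n,u,v,z):
    i=robot.camera_info(n); f=192/np.tan(np.radians(i['vfov']/2)); V=i['view']; R=V[:3,:3]
    c=-R.T@V[:3,3]; d=R.T@np.array([(u-i['cx'])/f,(v-i['cy'])/f,1]); return c+d*(z-c[2])/d[2]
E
python3 - <<'E'
from h import *
np.set_printoptions(precision=4,suppress=True)
D=np.load('pics/top.npz'); g=D['p'].min(-1).astype(int)
for u in (206,215,230,250,270,290,305,315,318): print(u,g[190:216,u])
c=lambda U,V,z: ray('top',(U+.5)/5+189.5,(V+.5)/4.5+109.5,z)
for n,U,V,z in [('roofBL',25,95,.2),('roofBR',605,33,.2),('roofFR',664,373,.2),('roofFL',62,437,.2),('doorL front',63,467,.198),('doorR front',671,414,.198),('doorL back',62,446,.198),('doorR back',670,392,.198),('barL',290,531,.188),('barR',462,516,.188)]: print(n,c(U,V,z))
E
```

```text
206 [122 121 124 126 125 123 122 122 123 122 121 119 108 195 204 198 192 125
 150 190 195 195 192 156  87  69]
215 [121 120 124 125 120 122 120 121 124 122 122 114 198 207 201 192 111 133
 195 199 200 197 170  89  72  73]
230 [120 123 122 121 119 121 123 121 122 107 193 207 205 206 122  97 187 204
 202 205 194 103  73  70  82  86]
250 [119 116 117 118 124 121 117 151 205 213 214 190  98  91 189 199 204 206
 196 104  72  71  84  89  91 107]
270 [119 114 118 120 107 204 212 217 211 119  73  94 189 204 209 212 203 105
  71  73  90  86  89 108  87  77]
290 [115 119 158 205 211 210 185  93  64  94 195 206 208 213 203 100  74  73
  83  87  97 111  87  82 101 156]
305 [127 197 206 206 188  94  70 147 173 203 210 212 210 163  85  76  78  86
  89 103 105  77  81 126 138 140]
315 [206 207 204 164  92  77  82 124 145 137 132 133 110  79  69  68  75  71
  80 107 129 135 133 134 139 138]
318 [208 208 206 113  73  70  98 191 202 203 206 204 108  72  72  77  97 123
 134 133 134 133 133 134 135 138]
roofBL [0.7919 0.1589 0.2   ]
roofBR [ 0.8195 -0.1373  0.2   ]
roofFR [ 0.6229 -0.1551  0.2   ]
roofFL [0.596  0.1407 0.2   ]
doorL front [0.5798 0.1406 0.198 ]
doorR front [ 0.6005 -0.1575  0.198 ]
doorL back [0.5914 0.141  0.198 ]
doorR back [ 0.6127 -0.1578  0.198 ]
barL [0.543  0.0306 0.188 ]
barR [ 0.5488 -0.0539  0.188 ]
```

```bash
cat >> h.py <<'E'
PSI=np.radians(5.3); H=np.array([.5860,.1415])
def eb(th):
    p=PSI-th; return np.array([np.sin(p),-np.cos(p)]),np.array([np.cos(p),np.sin(p)])
def P(th,s,o,z):          # s from hinge along door, o out of door's back from mid thickness
    e,b=eb(th); return np.r_[H+s*e+o*b,z]
def R(th,sg=1,tilt=0):    # tool z down, x along sg*b; tilt>0 leans the body to +b (tip to the door)
    b=np.r_[eb(th)[1],0]; z=-np.cos(tilt)*np.r_[0,0,1]-np.sin(tilt)*b
    y=np.cross(-np.r_[0,0,1],sg*b); return np.stack([np.cross(y,z),y,z],1)
E
python3 - <<'E'
from h import *
np.set_printoptions(precision=3,suppress=True)
D=np.load('pics/top.npz'); W=cloud('top',D['d']); print('stand z',np.nanmax(W[285:325,330:400,2]))
for sg in (1,-1):
  for th,s,o,z,t in [(.02,.145,-.027,.3,0),(.02,.145,-.027,.16,0),(.14,.247,.025,.17,.14),(.25,.247,.025,.25,0),(.8,.15,.02,.18,0),(1.2,.15,.02,.18,0),(1.55,.15,.02,.18,0),(1.55,.15,.1,.3,0)]:
    q=robot.ik(P(th,s,o,z),R(th,sg,t)); print(sg,th,P(th,s,o,z),q if q is None else np.array(q))
E
```

```text
stand z 1.0905309992156769
1 0.02 [ 0.57  -0.005  0.3  ] [ 19.167   8.36   -6.126   0.    -75.514  74.987]
1 0.02 [ 0.57  -0.005  0.16 ] [ 19.167  13.737 -18.188   0.    -58.076  74.987]
1 0.14 [ 0.599 -0.106  0.17 ] [  7.379  21.575  -5.288  -1.483 -71.042  80.479]
1 0.25 [ 0.572 -0.106  0.25 ] [  8.715  10.982  -9.384   0.    -69.634  72.261]
1 0.8 [0.504 0.015 0.18 ] [ 24.021   6.53  -24.424   0.    -59.046  25.442]
1 1.2 [0.461 0.057 0.18 ] [ 31.404   2.587 -28.843   0.    -58.57   -4.859]
1 1.55 [0.439 0.105 0.18 ] [ 38.541   1.282 -30.214   0.    -58.503 -32.049]
1 1.55 [0.448 0.025 0.3  ] [ 28.505  -3.966 -19.085   0.    -74.881 -22.014]
-1 0.02 [ 0.57  -0.005  0.3  ] [  19.167    8.36    -6.126    0.     -75.514 -105.013]
-1 0.02 [ 0.57  -0.005  0.16 ] [  19.167   13.737  -18.188    0.     -58.076 -105.013]
-1 0.14 [ 0.599 -0.106  0.17 ] [  7.379  21.575  -5.288  -1.483 -71.042 -99.521]
-1 0.25 [ 0.572 -0.106  0.25 ] [   8.715   10.982   -9.384    0.     -69.634 -107.739]
-1 0.8 [0.504 0.015 0.18 ] [  24.021    6.53   -24.424    0.     -59.046 -154.558]
-1 1.2 [0.461 0.057 0.18 ] None
-1 1.55 [0.439 0.105 0.18 ] [ 38.541   1.282 -30.214   0.    -58.503 147.951]
-1 1.55 [0.448 0.025 0.3  ] [ 28.505  -3.966 -19.085   0.    -74.881 157.986]
```

```bash
python3 - <<'E'
from h import *
np.set_printoptions(precision=3,suppress=True)
t=robot.read_t
p=robot.read_position(); robot.servo_line(np.r_[p[:2],.31],speed=.25); print(t())
robot.goto(P(.02,.145,-.027,.30),R(.02)); robot.move_gripper(0.0); print(t())
robot.servo_line(P(.02,.145,-.027,.165),speed=.15); print(t(),robot.read_force())
f0=np.array(robot.read_force())
robot.servo_line(P(.022,.145,-.034,.165),speed=.05); print(t(),np.array(robot.read_force())-f0)
for th in np.arange(.022,.12,.012):
    robot.servo_line(P(th,.145,-.0365,.165),R(th),speed=.05)
    f=np.array(robot.read_force())-f0; print(round(th,3),t(),f)
    if np.linalg.norm(f)>5: break
np.save('f0.npy',f0)
im,d=robot.grab_frame('top'); cv2.imwrite('pics/t2.png',cv2.resize(cv2.cvtColor(im,cv2.COLOR_RGB2BGR)[110:240,190:330],None,fx=5,fy=4.5,interpolation=cv2.INTER_CUBIC))
E
```

```text
0.5833
4.5667
5.6167 [1.051 1.218 0.194]
5.9083 [-1.09  -0.809 -0.035]
0.022 6.1583 [-0.481 -1.303 -1.235]
0.034 6.4083 [-0.94  -1.111  0.561]
0.046 6.6583 [-0.583 -0.392  1.363]
0.058 6.9083 [-0.988 -0.331 -0.344]
0.07 7.1583 [-0.402 -1.313  1.032]
0.082 7.4083 [-0.545 -0.544 -0.203]
0.094 7.6583 [-0.433 -1.472  0.048]
0.106 7.9083 [ 0.081 -1.227  0.553]
0.118 8.1583 [-0.85  -2.161 -0.349]
```

View pics/t2.png

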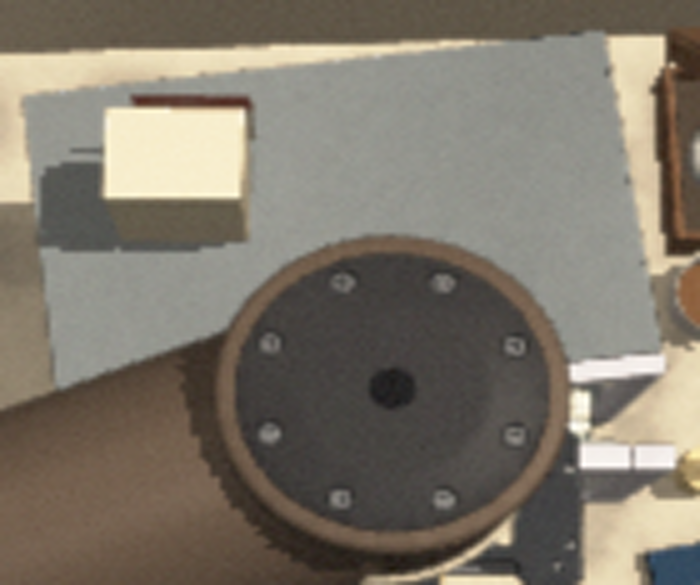

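The door is open now: its free end is at (676,456) in the crop, well off the trim at (663,370), and the white hook shows at (580,400). Next I'll step slowly to the catch.

```bash
cat >> h.py <<'E'
def force(n=6):
    a=[]
    for _ in range(n): robot.dwell(.01); a.append(robot.read_force())
    return np.mean(a,0)
E
python3 - <<'E'
from h import *
np.set_printoptions(precision=2,suppress=True)
c=lambda U,V,z: ray('top',(U+.5)/5+189.5,(V+.5)/4.5+109.5,z)
A=(c(676,468,.198)+c(676,445,.198))[:2]/2; d=A-H; print(A,np.hypot(*d),'theta',PSI-np.arctan2(d[0],-d[1]))
th=.118
while th<.175:
    th+=.0035; robot.servo_line(P(th,.145,-.0365,.165),R(th),speed=.03)
    f=force(); fp=-f[:2]@eb(th)[1]; print(round(th,4),round(robot.read_t(),2),f,round(-fp,2))
    if -fp<-5.5 or -fp>5.5: break
E
```

```text
[ 0.58 -0.16] 0.30011328602375564 theta 0.12174824656375528
0.1215 8.51 [ 0.58 -0.27 -0.28] 0.59
0.125 8.81 [ 1.51 -0.43 -0.1 ] 1.53
0.1285 9.11 [ 1.19 -0.68 -0.26] 1.21
0.132 9.41 [ 2.62 -1.79 -0.94] 2.69
0.1355 9.71 [ 5.11 -2.66 -2.65] 5.22
0.139 10.01 [ 6.85 -4.22 -4.11] 7.04
```

```bash
python3 - <<'E'
from h import *
np.set_printoptions(precision=4,suppress=True)
th=.137
robot.servo_line(P(th,.145,-.027,.165),R(th),speed=.05)
robot.servo_line(P(th,.145,-.027,.30),speed=.3)
robot.goto(P(th,.247,-.17,.30),R(th,1,.14)); print(robot.read_t(),'f0',force(10))
im,d=robot.grab_frame('top'); np.savez('pics/t3.npz',p=im,d=d)
cv2.imwrite('pics/t3.png',cv2.resize(cv2.cvtColor(im,cv2.COLOR_RGB2BGR)[175:225,260:335],None,fx=10,fy=10,interpolation=cv2.INTER_CUBIC))
n=eb(0)[1]; X0=np.array([.608,-.0074])
for o in (.007,.025,.029,.043): X=P(th,.247,o,.19); print(o,X,'to roof edge',(X0-X[:2])@n, (proj('top',np.r_[X[:2],.198])-[259.5,174.5])*10)
E
```

```text
11.675 f0 [-0.0106  0.0775  0.085 ]
0.007 [ 0.582  -0.1056  0.19  ] to roof edge 0.034950796969049736 [434.417  352.0995]
0.025 [ 0.6    -0.1064  0.19  ] to roof edge 0.017119453927770093 [433.8339 279.22  ]
0.029 [ 0.604  -0.1065  0.19  ] to roof edge 0.01315693325193011 [433.7048 263.0954]
0.043 [ 0.618  -0.1072  0.19  ] to roof edge -0.0007118891135096603 [433.2549 206.8609]
```

View pics/t3.png

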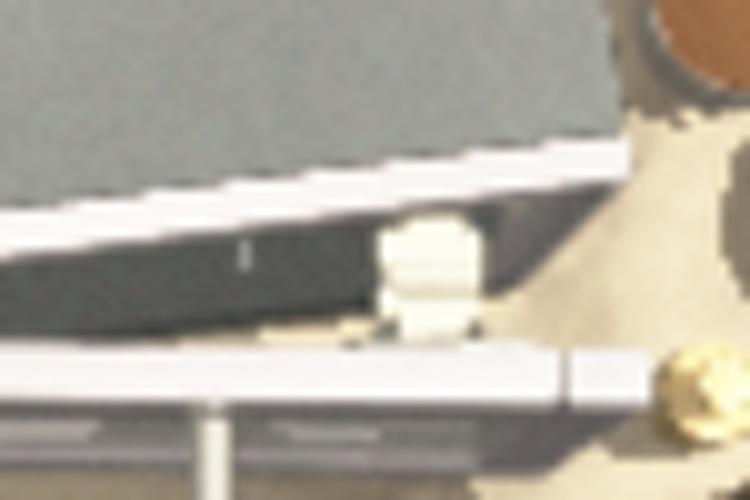

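The picture shows the door's back edge at row 347, the roof edge at row 207 and the pad centred at column 432. My model predicts 352, 207 and 434, so it agrees within 1 mm. I'll go in and feel for the pad.

```bash
python3 - <<'E'
from h import *
np.set_printoptions(precision=2,suppress=True)
th,o,s,t=.137,.0255,.247,.12
robot.goto(P(th,s,o,.26),R(th,1,t))
robot.servo_line(P(th,s,o,.205),speed=.12); f0=force(10); print(robot.read_t(),f0)
robot.servo_line(P(th,s,o,.190),speed=.04); z=.190; zc=None
while z>.160:
    z-=.001 if zc is None else .0005
    robot.servo_line(P(th,s,o,z),speed=.02); f=force(8)-f0
    print(round(z,4),round(robot.read_position()[2],4),round(robot.read_t(),2),f)
    if np.hypot(*f[:2])>6: print('side'); break
    if zc is None and f[2]>2: zc=z
    if f[2]>8.6 or (zc and z<=zc-.007): break
np.save('st.npy',[z,zc or 0]); np.save('f0.npy',f0)
E
```

```text
13.3167 [ 0.16 -0.04  0.13]
0.189 0.1891 14.16 [-0.2   0.09 -0.24]
0.188 0.188 14.47 [-0.3   0.05  0.05]
0.187 0.187 14.79 [-0.27  0.21 -0.08]
0.186 0.186 15.11 [-0.29 -0.09 -0.12]
0.185 0.185 15.43 [-0.16  0.23 -0.13]
0.184 0.1839 15.74 [ 0.2   0.16 -0.25]
0.183 0.183 16.06 [-0.17 -0.   -0.14]
0.182 0.182 16.38 [ 0.    0.09 -0.18]
0.181 0.181 16.69 [-0.09 -0.26 -0.35]
0.18 0.18 17.01 [-0.26 -0.11 -0.46]
0.179 0.179 17.32 [-0.32  0.21 -0.04]
0.178 0.178 17.64 [-0.17  0.1  -0.15]
0.177 0.177 17.96 [-0.22 -0.22 -0.14]
0.176 0.176 18.27 [-0.04 -0.06 -0.08]
0.175 0.175 18.59 [-0.17  0.18 -0.43]
0.174 0.174 18.91 [-0.02  0.35 -0.1 ]
0.173 0.173 19.23 [-0.31  0.06 -0.  ]
0.172 0.1722 19.54 [-0.28  0.1   1.39]
0.171 0.1713 19.86 [ 0.54 -0.04  3.41]
0.1705 0.1706 20.18 [0.63 0.09 3.64]
0.17 0.1702 20.49 [ 0.95 -0.25  5.38]
0.1695 0.17 20.81 [ 0.29 -0.14  6.6 ]
0.169 0.1698 21.12 [0.1  0.11 8.01]
0.1685 0.1696 21.44 [-0.6   0.57  9.62]
```

Contact came at z≈0.172, so the hook is set about 6 mm low and the barb should clear after about 1 mm. The stiffening at the end suggests the finger's front corner is bearing near the pivot, so I won't press deeper. I'll ease off slightly and draw the door out while watching the force.

```bash
python3 - <<'E'
from h import *
np.set_printoptions(precision=2,suppress=True)
f0=np.load('f0.npy'); o,s,t,z=.0255,.247,.12,.1692
th=.137; robot.servo_line(P(th,s,o,z),speed=.02); print(force()-f0)
while th<.262:
    th+=.007; robot.servo_line(P(th,s,o,z),R(th,1,t),speed=.03); f=force(5)-f0
    fb=f[:2]@eb(th)[1]; print(round(th,3),round(robot.read_t(),2),f,'out',round(fb,2))
    if abs(fb)>6 or f[2]<1.5 or f[2]>14: print('STOP'); break
np.save('st.npy',[th,z])
im,d=robot.grab_frame('top'); cv2.imwrite('pics/t4.png',cv2.resize(cv2.cvtColor(im,cv2.COLOR_RGB2BGR)[175:235,255:335],None,fx=9,fy=9,interpolation=cv2.INTER_CUBIC))
E
```

```text
[-0.01  0.07  7.44]
0.144 22.03 [0.05 0.07 7.46] out 0.05
0.151 22.32 [0.13 0.2  7.45] out 0.12
0.158 22.62 [0.22 0.18 7.27] out 0.21
0.165 22.91 [0.03 0.51 7.75] out -0.01
0.172 23.2 [-0.15 -0.01  7.26] out -0.15
0.179 23.49 [0.54 0.26 7.43] out 0.52
0.186 23.78 [0.22 0.34 6.97] out 0.19
0.193 24.07 [-0.08 -0.36  7.64] out -0.05
0.2 24.37 [ 0.2  -0.46  7.24] out 0.25
0.207 24.66 [ 0.16 -0.14  7.14] out 0.17
0.214 24.95 [ 0.06 -0.21  7.16] out 0.09
0.221 25.24 [ 0.04 -0.03  7.75] out 0.04
0.228 25.53 [0.15 0.12 7.4 ] out 0.13
0.235 25.82 [-0.2  -0.13  7.38] out -0.18
0.242 26.12 [0.44 0.19 7.5 ] out 0.41
0.249 26.41 [0.13 0.1  7.4 ] out 0.11
0.256 26.7 [0.25 0.14 6.95] out 0.22
0.263 26.99 [0.1  0.28 7.3 ] out 0.05
```

View pics/t4.png

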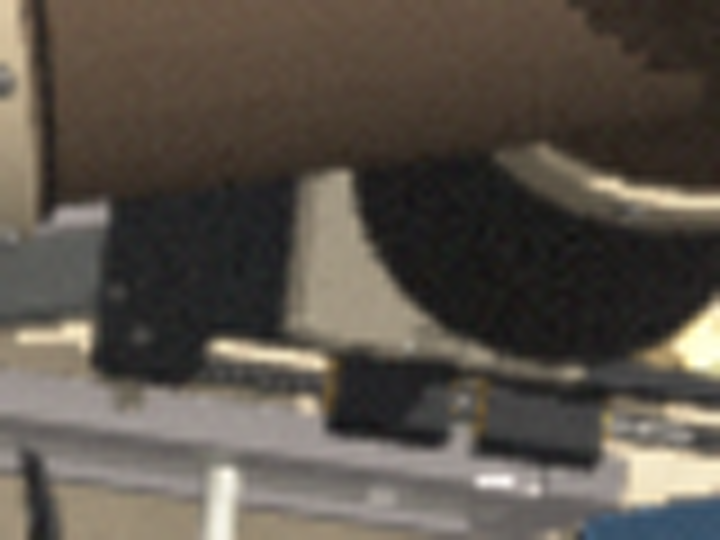

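The top edge followed the fingers with its free end around (625,480), forces stayed steady (press about 7.4 N, side under 0.6 N), and the door is at about 0.26, past the catch. Now I'll lift off the hook and swing the door open from behind.

```bash
python3 - <<'E'
from h import *
np.set_printoptions(precision=2,suppress=True)
f0=np.load('f0.npy'); A=ray('top',323.9,228.,.198)[:2]-H; print('theta seen',PSI-np.arctan2(A[0],-A[1]),np.hypot(*A))
th,s=.263,.17
robot.servo_line(P(th,.247,.0265,.215),R(th,1,.06),speed=.08)
robot.servo_line(P(th,s,.026,.215),R(th),speed=.15)
robot.servo_line(P(th,s,.026,.178),speed=.1); print(robot.read_t(),force(4)-f0)
robot.servo_line(P(th,s,.0172,.178),speed=.05)
for th in np.linspace(.263,1.575,15)[1:]:
    robot.servo_line(P(th,s,.0172,.178),R(th),speed=.07); f=force(3)-f0; print(round(th,2),round(robot.read_t(),2),f)
    if np.linalg.norm(f)>12: print('STOP'); break
else:
    robot.servo_line(P(th,s,.04,.178),speed=.08); robot.servo_line(P(th,s,.06,.30),speed=.2)
    q=robot.read_qpos(); robot.movej([q[0]-45]+list(q[1:])); print(robot.read_t())
for n in ('top','scene'):
    im,d=robot.grab_frame(n); cv2.imwrite(f'pics/e{n}.png',cv2.cvtColor(im,cv2.COLOR_RGB2BGR))
cv2.imwrite('pics/end.png',np.vstack([cv2.imread('pics/etop.png')[100:340,100:450],cv2.imread('pics/escene.png')[60:300,50:400]]))
E
```

```text
theta seen 0.2600354430435856 0.29941064883261714
28.95 [ 0.18  0.13 -0.03]
0.36 29.71 [ 0.47 -0.1  -0.23]
0.45 30.11 [-0.67  0.57 -0.6 ]
0.54 30.51 [-0.08  0.51 -0.28]
0.64 30.91 [ 0.24 -0.17 -0.63]
0.73 31.31 [-0.43  0.14  0.02]
0.83 31.71 [0.2  0.14 0.11]
0.92 32.11 [-0.31  0.03 -0.03]
1.01 32.51 [ 0.05 -0.41 -0.06]
1.11 32.91 [-0.12 -0.77 -0.15]
1.2 33.31 [ 0.26 -0.25 -0.34]
1.29 33.71 [-0.02  0.36  0.07]
1.39 34.11 [ 0.11  0.43 -0.11]
1.48 34.51 [-0.08 -0.52 -0.95]
1.58 34.91 [-0.03 -0.11 -0.31]
37.35
```

View pics/end.png

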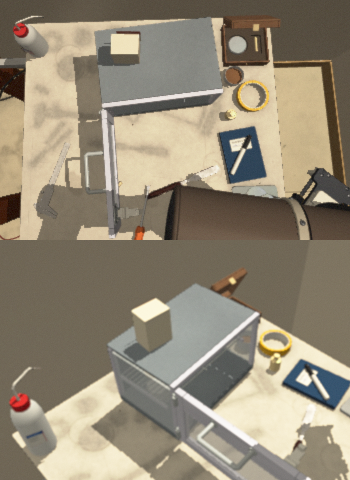

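The door stands square to the cabinet, along (108,110)-(115,235) in the top view. The carton, tin and weight are undisturbed and the arm is clear.

```bash
python3 -c "
from h import *
print(force(4),robot.read_position()); print(robot.job_done())"
```

```text
[0.18894824 0.65048064 0.09453088] [ 0.34578777 -0.24993988  0.29879157]
the job is handed in; nothing more can be done
None
```

I drew the door to the catch, pressed the hook down (peak about 10 N), drew the door off it and swung it to about 90°. The final picture showed the carton and bench items in place and the arm clear, and I handed the job in at about 37 s.

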